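# Slide the manifold cover aside and shut the marked valve

## Robot

A 7-joint arm with a two-finger parallel gripper is mounted at the origin on the work surface. World frame = base frame: x ahead of the robot, y to its left, z up, the work surface at z = 0. Lengths are in m, angles in rad, forces in N, time in s.
With the tool pointing down it reaches from about 0.4 to 0.875 m from the base axis. Payload 6.5 kg.
Tool frame: the origin (TCP) lies midway between the tips of the shut fingers; the grasp point (between the pads) lies 19 mm behind it; z points along the fingers, x is the direction in which the jaws open and shut, and the axes are right-handed (so a half turn about z gives the same grasp; the last joint's range is limited). The gripper opens to 88 mm and grips with 3 to 60 N. Pads are 18 mm wide; open, the fingers measure 123 mm over their backs; the gripper's body (75 mm by 187 mm) begins 45 mm behind the grasp point.
Start: joints at [1.061, 0.536, -0.004, 1.538, 0.003, 1.067, -0.071], TCP at [0.279, -0.587, 0.239] pointing down, gripper open.
Joint ranges: [-2.7, 2.7], [-0.37, 2.16], [-1.27, 1.26], [0.24, 2.4], [-1.31, 4.45], [0.19, 1.91], [-2.76, 2.76]. Speed limits (rad/s): [2.39, 2.39, 3.14, 3.14, 3.14, 3.14, 3.14].

## Interface

Orientations are given as a unit quaternion [w, x, y, z].
In Python, from rig import r gives the robot as it stands. Calls block until the motion is done:
- r.move_to(position, orientation): joint-space move of the TCP to a pose.
- r.movel(position, attitude=None, rate=0.15, until_force=None): straight line of the TCP; attitude=None keeps the orientation; rate is the mean speed in m/s. With until_force (N) it stops when the force on the tool has changed by that much, and returns True; else False.
- r.movej(angles): joint-space move.
- r.let_go() and r.grab(): open the fingers fully, or close them until they stop; the grip force is fixed at half the most.
- r.dwell(seconds).
- r.ik(position, orientation): joint angles nearest the present ones, or None.
- r.camera(name): name is "scene" or "top" or "wrist"; returns a dict with "image" (384x512x3 uint8, red, green, blue), "fx", "fy", "cx", "cy" (pixels), "world_to_cam" (4x4, takes a point from world to camera coordinates). Camera axes: x right, y up, looking along -z (the intrinsics and any distortion apply to the point x, -y, -z); pixel columns grow to the right and rows downward; lengths in m; the calibration is good to about 2 mm. A picture is of the moment at which its call begins. There is no depth.
A pose or a line that the arm cannot do raises r.Unreachable and nothing moves.
- r.finish_job(): hands the job in, once; it reports no verdict.
Trained networks look in a picture, given as the dict that the camera call returned (one of the last four; its "shot" number tells which), for a name from the list of things; names that differ only in an ending like _2 or _b are one class to them, and where a whole thing is asked for, a point or a joint stands for the part that bears it (a point fixed in the world has none). Each returns a list of dicts, best first, with "conf" (0 to 1); they miss things now and then, are a little off and sometimes report something else, mostly with a low value. They report only what shows in the picture. A call takes as long as a camera call.
- r.trace(picture, thing): "region" (384x512 bool, what is visible of it) and "bbox" ([left, top, width, height] in pixels, round what is visible of it).
Readings, each from a call of its own:
- r.read_clock(): time.
- r.read_joint_positions(): joint angles.
- r.read_joint_vel(): joint speeds.
- r.read_tau(): joint torques, N m.
- r.read_ee_pos(): TCP position.
- r.read_tcp_rot(): TCP orientation.
- r.read_contact_force(): force on the tool from outside, world axes, zero at the start.
- r.read_moment(): the same for the moment, N m.
- r.read_opening(): finger opening in m.
Only numpy, scipy, OpenCV 4.12 (cv2) and the standard library are available. Lean on these libraries where they do the work, as an engineer would, in place of code of your own. Each camera call takes 0.05 s, during which the arm holds its last target.

## Task

Push the loose cover of the irrigation manifold box along its runners as far as it goes, so that both valve handles are uncovered, without lifting it. Then push the marked handle, the one with the round disc on its hub, clockwise until it is fully shut, square across its pipe. Leave the other handle and the things standing around the box as they are.

Things in the scene. Friction and masses are not known exactly. Their poses are not given: they have to be found in the camera images.
- box: White manifold box fixed to the bench, 216 x 592 x 96 mm. Origin on the bench below the centre of the valve chamber; y runs along the box towards the closed deck (the way the cover opens), z up. Chamber inside: x -85..85, y -135..135 mm, rim 86 mm high; deck y 147..427 mm. Guides 96 mm high along both sides and ends keep the cover in line. Header pipe, 50 mm high, along x = 150 mm.
- cover_ridge (a point): Centre of the upright ridge across the middle of the loose grey cover: 100 mm (box x) x 16 (box y) x 30 high, top 124 mm above the bench. Plate 188 x 280 x 8 mm, about 0.45 kg, lies on the box rim (plate top at 94 mm), slides with a few newtons. Ridge at box y 0 to 30 mm at the start; about 287 mm against the far end stop, chamber then fully open. Axes as the box.
- marked_handle (a joint): Marked valve handle, rad: 0 = open, bar along its pipe, pointing to box -x; grows clockwise from above; 1.57 = shut, at its stop, pointing to box +y. Starts 0 to 0.4, stays where left (friction 0.22 N m). Dark steel bar 16 mm wide, reaching 70 mm from its axis, 58 to 70 mm above the bench. Its mark: a round disc, 52 mm across, on top of the hub (top at 76 mm).
- marked_hub (a point): Point on the upright turning axis of the marked handle, at the bar's mid height (64 mm above the bench). The two valves stand side by side in the chamber at box y of about -65 and +50 mm, box x 20 to 40 mm; which of them is the marked one varies.
- marked_tip (a point): Free end of the marked handle's bar, 70 mm from its axis, mid height. Below it lies the valve's pipe along box x, with its top 42 mm above the bench (the valve body near the axis 49 mm).
- plain_handle (a joint): Angle of the other handle, which is to be left alone: same bar and the same sense of turning, without a disc on its hub; starts at 0 to 0.3.
- plain_tip (a point): Free end of the other handle's bar, 70 mm from its axis, mid height.
- seedling: Bystander: lettuce seedling in a black net pot, 60 mm across, about 105 mm tall, loose; origin at its foot. Stands on the robot's side of the box.
- nutrient: Bystander: white bottle with black cap, 56 mm across, 120 mm tall, loose; origin at its foot. Stands beyond the box's valve end (box -y).
- spanner: Bystander: steel spanner 150 mm long lying loose on the bench on the robot's side of the box.

How it is judged:
By the outcome, as a careful person would: the job done as asked, in the order asked, and still so for the second after the job is handed in, with the robot touching nothing.
It also fails if it takes over 50 s, if anything falls off the work surface, if the arm or the gripper's body presses on something with over 40 N, if the wrist force passes 120 N, or if a joint passes its speed limit or range.

## Working session

There is one attempt and no reset: what is moved stays moved. The work goes in short steps, each a Python script; the robot and the scene stay as the last script left them, time stands still between calls to the robot, and variables do not carry over. Pictures are saved under pics/ and viewed, and the job is handed in when it is done.

```bash
ls; mkdir -p pics
python3 - <<'E'
from rig import r
import cv2
for n in ("scene","top","wrist"):
    c=r.camera(n); cv2.imwrite(f"pics/a_{n}.png",cv2.cvtColor(c["image"],cv2.COLOR_RGB2BGR))
    print(n,{k:v for k,v in c.items() if k!="image"})
print(r.read_clock(),r.read_tcp_rot(),r.read_ee_pos())
E
```

```text
pics
scene {'fx': 365.45474564728966, 'fy': 365.45474564728966, 'cx': 253.24289012040555, 'cy': 187.89290624998853, 'world_to_cam': array([[ 0.83017825,  0.55745018, -0.0073052 , -0.33438804],
       [-0.30259353,  0.46156306,  0.83390449,  0.19615936],
       [ 0.46823202, -0.69007887,  0.55186043, -1.31114115],
       [ 0.        ,  0.        ,  0.        ,  1.        ]]), 'shot': 1}
top {'fx': 407.4928293795404, 'fy': 407.4928293795404, 'cx': 264.42786448879997, 'cy': 195.90791692870533, 'world_to_cam': array([[ 8.79812065e-02, -9.96122133e-01, -5.22596395e-05,
        -2.25253507e-01],
       [ 9.73871462e-01,  8.60049176e-02,  2.10184513e-01,
        -5.01714134e-01],
       [-2.09364951e-01, -1.85431812e-02,  9.77661735e-01,
        -8.24602971e-01],
       [ 0.00000000e+00,  0.00000000e+00,  0.00000000e+00,
         1.00000000e+00]]), 'shot': 2}
wrist {'fx': 274.17735621713547, 'fy': 274.17735621713547, 'cx': 257.21986843787164, 'cy': 189.564109320763, 'world_to_cam': array([[ 0.42899916, -0.90330324, -0.00172819, -0.64919542],
       [ 0.85936419,  0.40871946, -0.30731352,  0.04144015],
       [ 0.27830364,  0.13035209,  0.95160675, -0.39078547],
       [ 0.        ,  0.        ,  0.        ,  1.        ]]), 'shot': 3}
0.15 [-2.95563920e-04  8.45419978e-01 -5.34101700e-01 -5.89989422e-04] [ 0.27889643 -0.58661541  0.23805666]
```

View pics/a_scene.png

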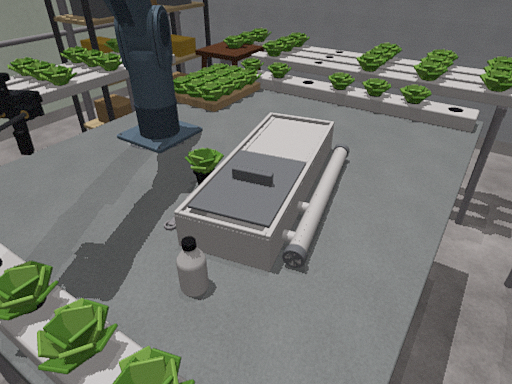

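View pics/a_top.png

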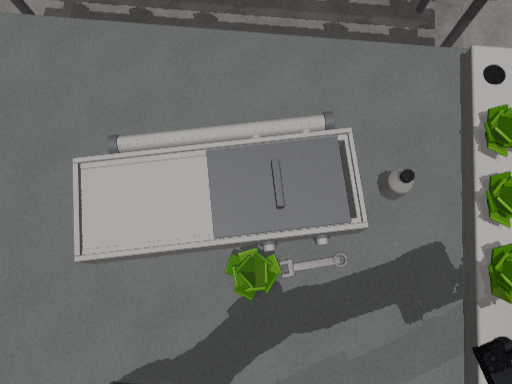

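View pics/a_wrist.png

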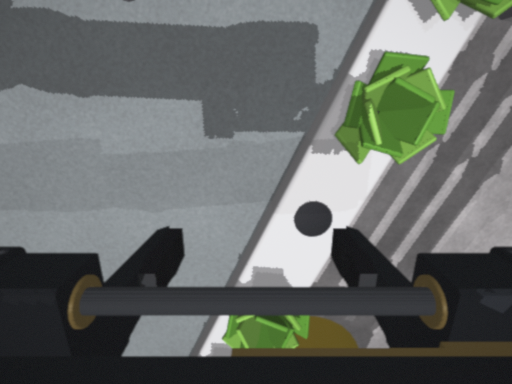

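The top view shows the box with its far (deck) end at the left, its corners near (75,157), (353,129), (366,227) and (77,260), and the ridge at about (278,183). The seedling is at (253,272), the spanner at (315,265) and the bottle at (400,180). Next I'll zoom in and fit the box pose.

Run:
```python
import cv2
im=cv2.imread("pics/a_top.png")
cs=[(60,140),(60,240),(325,110),(335,205)]
t=[cv2.resize(im[y:y+36,x:x+48],None,fx=8,fy=8,interpolation=cv2.INTER_NEAREST) for x,y in cs]
import numpy as np
cv2.imwrite("pics/b_z.png",np.vstack([np.hstack(t[:2]),np.hstack(t[2:])]))
cv2.imwrite("pics/b_z2.png",cv2.resize(im[120:270,200:375],None,fx=4,fy=4,interpolation=cv2.INTER_CUBIC))
```

```text
(no output)
```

View pics/b_z.png

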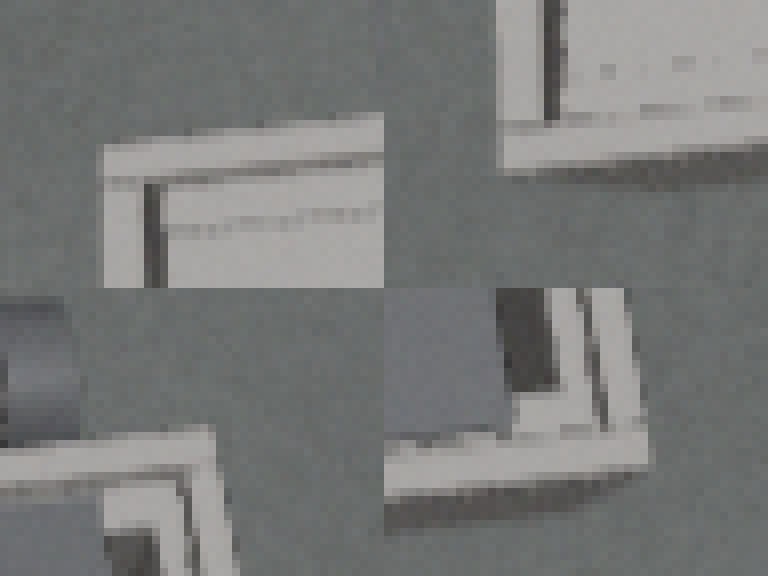

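View pics/b_z2.png

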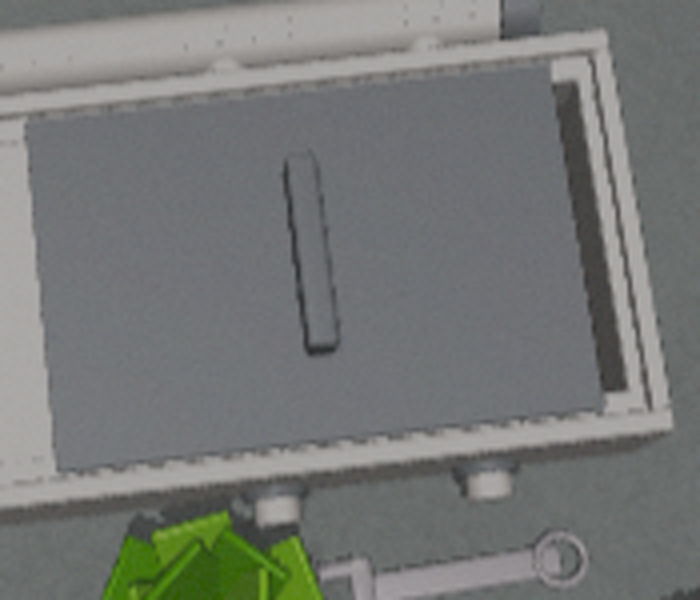

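```bash
cat > h.py <<'E'
import numpy as np, cv2
from scipy.optimize import least_squares
def proj(c,P):
    P=np.atleast_2d(P); W=np.asarray(c["world_to_cam"])
    q=P@W[:3,:3].T+W[:3,3]
    return np.c_[c["fx"]*q[:,0]/-q[:,2]+c["cx"], c["fy"]*-q[:,1]/-q[:,2]+c["cy"]]
def unproj(c,uv,z):
    W=np.asarray(c["world_to_cam"]); R=W[:3,:3]; o=-R.T@W[:3,3]
    d=R.T@np.array([(uv[0]-c["cx"])/c["fx"],-(uv[1]-c["cy"])/c["fy"],-1.])
    return o+d*(z-o[2])/d[2]
def b2w(p,B):
    B=np.asarray(B);x,y,t=B[:3]
    P=np.atleast_2d(B*0 if p is None else p).astype(float); co,s=np.cos(t),np.sin(t)
    return np.c_[x+co*P[:,0]-s*P[:,1], y+s*P[:,0]+co*P[:,1], P[:,2]]
def w2b(p,B):
    x,y,t=B[:3]; p=np.asarray(p,float); co,s=np.cos(t),np.sin(t); dx,dy=p[0]-x,p[1]-y
    return np.array([co*dx+s*dy,-s*dx+co*dy,p[2]])
def save(c,name,roi=None,f=1):
    im=cv2.cvtColor(c["image"],cv2.COLOR_RGB2BGR)
    if roi: x,y,w,h=roi; im=im[y:y+h,x:x+w]
    cv2.imwrite("pics/"+name,cv2.resize(im,None,fx=f,fy=f,interpolation=cv2.INTER_CUBIC))
E
python3 - <<'E'
from rig import r
from h import *
c=r.camera("top")
px=np.array([[72.9,158.1],[74.5,261.9],[351.9,127.5],[368,227.1]])-.5
C=np.array([[.108,.439,.096],[-.108,.439,.096],[.108,-.153,.096],[-.108,-.153,.096]])
s=least_squares(lambda B:(proj(c,b2w(C,B))-px).ravel(),[.6,-.4,0])
B=s.x; print(B,s.fun)
for uv in [(277.5,182.9)]:pass
# ridge top corners from zoom
for z in [(285,158),(313,152),(339,345),(310,352)]:
    print(w2b(unproj(c,(200+z[0]/4-.5,120+z[1]/4-.5),.124),B))
# plate near edge corners (z .094)
for z in [(550,68),(605,408),(25,122),(58,470)]:
    print('plate',w2b(unproj(c,(200+z[0]/4-.5,120+z[1]/4-.5),.094),B))
for n in("seedling","nutrient","spanner"):
    t=r.trace(c,n)
    for d in t[:1]:
        ys,xs=np.nonzero(d["region"]);print(n,d["conf"],d["bbox"])
        for z in(0,.1):print(w2b(unproj(c,(xs.mean(),ys.mean()),z),B))
s=r.camera("scene")
pc=proj(s,b2w(C,B)); im=s["image"].copy()
for p in np.vstack([pc,proj(s,b2w([[0,0,.124],[.15,0,.05]],B))]): cv2.circle(im,tuple(int(round(v)) for v in p),2,(255,0,0),-1)
s["image"]=im; save(s,"c_sc.png",(150,90,220,200),3)
np.save("B.npy",B)
E
```

```text
[ 0.53999765 -0.2242157   0.2040008 ] [-0.79552482 -0.12194184 -0.55616796 -0.08192684  0.12644569 -0.38630131
  1.21296483  0.34133758]
[0.04795711 0.02748707 0.124     ]
[0.04945846 0.01308119 0.124     ]
[-0.05035057  0.01251658  0.124     ]
[-0.05217444  0.02710736  0.124     ]
plate [ 0.09032836 -0.11940879  0.094     ]
plate [-0.09263618 -0.11928832  0.094     ]
plate [0.09260638 0.15937297 0.094     ]
plate [-0.09191685  0.15858997  0.094     ]
seedling 0.87 [224.2, 245.8, 57.1, 53.7]
[-0.16565684  0.09206442  0.        ]
[-0.16880675  0.08947873  0.1       ]
nutrient 0.91 [377.8, 165.6, 35.5, 35.7]
[-0.00521052 -0.26010057  0.        ]
[-0.02596048 -0.22405573  0.1       ]
spanner 0.68 [280.0, 254.4, 58.6, 23.6]
[-0.16415237 -0.03198687  0.        ]
[-0.16746731 -0.02096482  0.1       ]
```

View pics/c_sc.png

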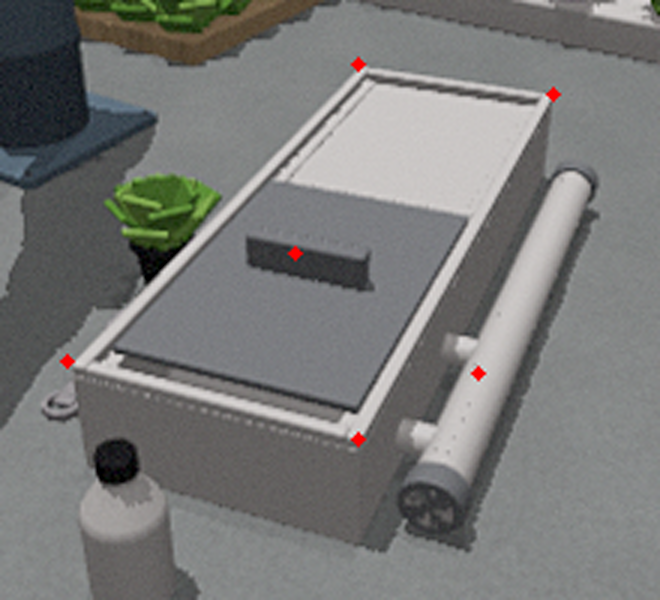

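Run:
```python
from rig import r
from h import *
c=r.camera("top"); s=r.camera("scene")
px=np.array([[72.9,158.1],[74.5,261.9],[351.9,127.5],[368,227.1]])-.5
ps=np.array([[334.3,121.7],[271,113],[270,236.7],[175.7,213.3]])-.5
C=np.array([[.108,.439,.096],[-.108,.439,.096],[.108,-.153,.096],[-.108,-.153,.096]])
f=lambda B:np.r_[(proj(c,b2w(C,B))-px).ravel(),(proj(s,b2w(C,B))-ps).ravel()]
so=least_squares(f,[.6,-.4,0]); print(so.x,so.fun.reshape(-1,2).round(1))
so=least_squares(lambda B:f(B)[8:],[.6,-.4,0]); print(so.x,so.fun.reshape(-1,2).round(1))
# free z
so=least_squares(lambda B:(proj(c,b2w(C,B[:3])+[0,0,B[3]])-px).ravel(),[.6,-.4,0,0]); print(so.x,so.fun.reshape(-1,2).round(1))
th=.204
for a in(th,th+np.pi):
  q=[0,np.cos(a/2),np.sin(a/2),0]
  for P in ((0,-.03,.2),(0,.287,.106),(-.04,-.1,.056),(-.04,.1,.056)):
    print(P,r.ik(b2w(P,[.54,-.224,.204])[0],q))
```

```text
[ 0.54156993 -0.22421182  0.2056756 ] [[-0.7 -0.5]
 [-0.3 -0.5]
 [ 0.1 -1.2]
 [ 1.3 -0.6]
 [ 0.1 -0.6]
 [-0.9 -1.2]
 [ 0.5 -0.3]
 [-2.1 -2. ]]
[ 0.54449545 -0.22592452  0.2060187 ] [[ 0.7 -0.2]
 [-0.5 -0.8]
 [ 1.4  0.7]
 [-1.7 -1.2]]
[ 0.54065695 -0.2236781   0.20406231 -0.00380409] [[-0.2  0.1]
 [ 0.1 -0.3]
 [-0.5 -0. ]
 [ 0.5  0.2]]
(0, -0.03, 0.2) [ 0.6368539   0.52791432 -0.3804266   1.68832011  0.22883495  0.96941355
  0.37720156]
(0, 0.287, 0.106) [ 0.21827605  0.52463658 -0.53225502  2.0382735   0.4142318   0.68356439
 -0.37766842]
(-0.04, -0.1, 0.056) [ 0.69104891  0.73631344 -0.28014405  1.72208038  0.28438787  0.72322399
  0.46928569]
(-0.04, 0.1, 0.056) [ 0.49087778  0.61054084 -0.38799812  2.0260489   0.40745542  0.57920464
  0.02510939]
(0, -0.03, 0.2) [ 0.15643866  0.50764079  0.27794667  1.71933005 -0.16620836  0.93770608
 -2.4378599 ]
(0, 0.287, 0.106) [-0.99838331  0.77720736  1.0881036   2.10333669 -0.94503314  0.87319466
 -2.27241451]
(-0.04, -0.1, 0.056) [ 0.27094937  0.74121359  0.31162163  1.74978858 -0.32644996  0.70172869
 -2.18033212]
(-0.04, 0.1, 0.056) [-0.00420891  0.58988173  0.23478836  2.05526216 -0.26156196  0.52410135
 -2.51784023]
```

Run:
```python
from rig import r
from h import *
B=np.array([.541,-.224,.205]); np.save("B.npy",B)
q=[0,np.cos(B[2]/2),np.sin(B[2]/2),0]
W=lambda *p:b2w(p,B)[0]
r.grab()
r.move_to(W(0,-.022,.20),q)
r.movel(W(0,-.022,.106),rate=.1,until_force=6) and print("contact down")
print(r.read_ee_pos(),r.read_contact_force(),r.read_clock())
h=r.movel(W(0,.30,.106),rate=.08,until_force=14)
print(h,w2b(r.read_ee_pos(),B),r.read_contact_force(),r.read_clock())
c=r.camera("top"); save(c,"d_top.png")
```

```text
[ 0.54601902 -0.24571977  0.10666095] [-0.47359966 -0.19110229 -0.31905027] 4.4917
True [-0.00053459  0.26942375  0.10579117] [ 0.46749042 -1.47381908  1.39597205] 7.65
```

View pics/d_top.png

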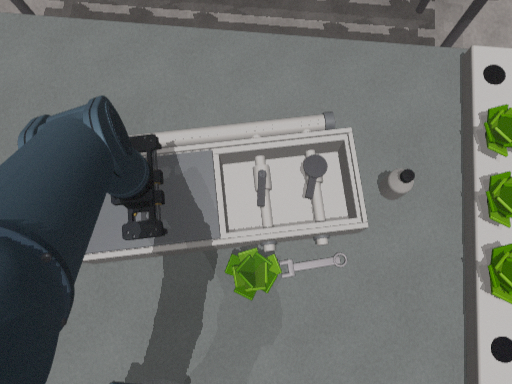

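The cover is now against its stop, with the ridge at about 287 mm, and both handles are uncovered. The marked one, with the disc at (315,166), is the -y valve, and its bar points to (308,197). I'll press once more to confirm the stop, retract and measure the handle.

Run:
```python
from rig import r
from h import *
B=np.load("B.npy")
q=[0,np.cos(B[2]/2),np.sin(B[2]/2),0]
W=lambda *p:b2w(p,B)[0]
p=w2b(r.read_ee_pos(),B)
h=r.movel(W(0,p[1]+.02,.106),rate=.04,until_force=16)
print(h,w2b(r.read_ee_pos(),B),r.read_contact_force())
r.movel(W(0,.22,.106),rate=.15)
r.movel(W(0,.20,.20),rate=.2)
r.move_to(W(-.10,-.10,.27),q)
print(r.read_clock())
c=r.camera("wrist"); save(c,"e_w.png",None,1.5)
t=r.camera("top"); save(t,"e_top.png",(200,115,180,140),4)
print(c["world_to_cam"].tolist())
for cc in(c,t):
  for n in("marked_hub","marked_handle","plain_handle"):
    d=r.trace(cc,n)
    for k in d[:2]: print(cc["shot"],n,k["conf"],k["bbox"])
```

```text
True [-0.00095984  0.26932267  0.10549551] [ 0.7737553  -0.32029978 -0.1781493 ]
10.3167
[[0.9786257233137595, 0.20564572071218415, -0.0012374253069291378, -0.384642973112825], [-0.19624401926311358, 0.932052239332591, -0.3045766045817775, 0.4590557597460975], [-0.06148153033295936, 0.29830933727906017, 0.9524870396598835, -0.28942216298506646], [0.0, 0.0, 0.0, 1.0]]
9 marked_hub 0.52 [192.1, 63.2, 35.4, 106.1]
9 marked_handle 0.85 [312.6, 119.8, 77.0, 39.3]
9 plain_handle 0.55 [314.5, 23.0, 68.5, 28.4]
10 marked_hub 0.88 [304.1, 156.4, 26.1, 41.3]
10 marked_handle 0.73 [302.6, 155.5, 27.1, 44.1]
10 plain_handle 0.65 [255.5, 168.9, 11.2, 36.4]
```

View pics/e_w.png

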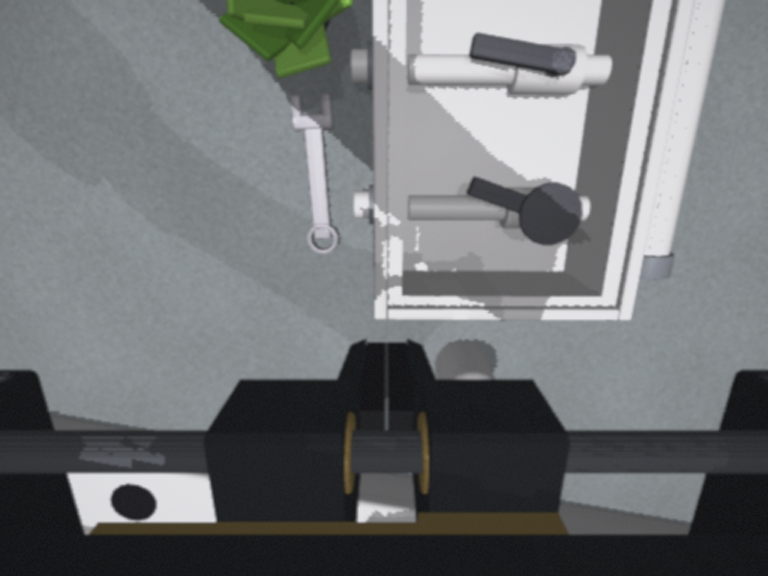

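View pics/e_top.png

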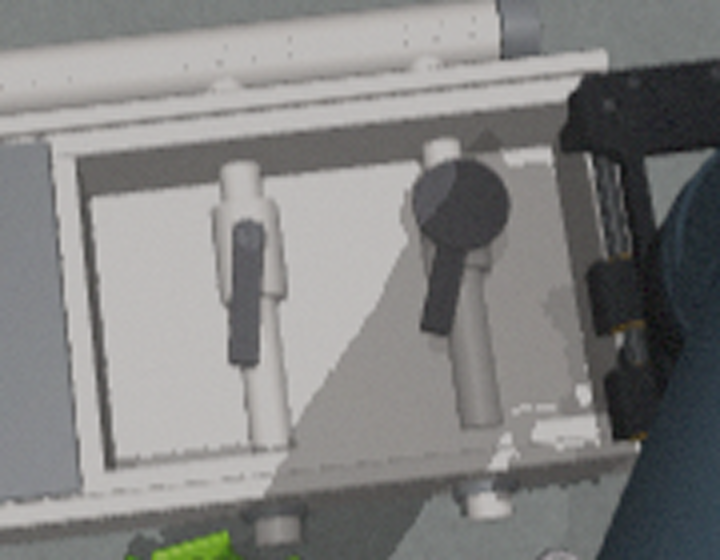

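Run:
```python
from rig import r
from h import *
B=np.load("B.npy")
c=r.camera("wrist"); t=r.camera("top")
w=lambda x,y,z:w2b(unproj(c,(x/1.5-.3,y/1.5-.3),z),B)
T=lambda x,y,z:w2b(unproj(t,(200+x/4-.4,115+y/4-.4),z),B)
print('hub',w(549,213,.076),T(461,204,.076))
print('tip',w(473,185,.07),T(434,333,.07))
print('ptip',w(475,45,.07),T(243,366,.07), 'phub',w(562,60,.07),T(248,235,.07))
print('corner',w(375,320,.096),w(632,320,.096), T(608,52,.096))
print(r.read_ee_pos(), r.ik)
```

```text
hub [ 0.03430372 -0.06737127  0.076     ] [ 0.03618936 -0.06668284  0.076     ]
tip [-0.02828651 -0.04543436  0.07      ] [-0.0305353  -0.04342789  0.07      ]
ptip [-0.03336351  0.05592956  0.07      ] [-0.0363772   0.05868424  0.07      ] phub [0.03255912 0.04597093 0.07      ] [0.03407883 0.04786985 0.07      ]
corner [-0.10868413 -0.15395938  0.096     ] [ 0.10686323 -0.15381519  0.096     ] [ 0.10460652 -0.1529115   0.096     ]
[ 0.4635071  -0.34211066  0.26998212] <function make.<locals>.ik at 0x7f2addb78540>
```

Both views agree to about 2 mm: the hub is at box (0.035, -0.067) and the handle angle is about 0.33 rad. I'll push it round with shut fingers, turning the tool with the bar.

Run:
```python
from rig import r
from h import *
B=np.load("B.npy")
H=np.array([.035,-.067]); rho=.052; Z=.055
def pose(a,off=.017,z=Z):
    d=np.array([-np.cos(a),np.sin(a)]); t=np.array([np.sin(a),np.cos(a)])
    p=H+rho*d-off*t; g=B[2]-a
    return b2w((p[0],p[1],z),B)[0],[0,np.cos(g/2),np.sin(g/2),0]
a0=.33
for a in(a0,1.0,1.65): print(r.ik(*pose(a)))
r.move_to(*pose(a0,.030,.15))
h=r.movel(pose(a0,.030)[0],rate=.1,until_force=6)
print("down",h,r.read_ee_pos(),r.read_contact_force(),r.read_clock())
assert not h
h=r.movel(pose(a0,.017)[0],rate=.06,until_force=14)
for a in list(np.arange(.5,1.5,.17))+[1.5]:
    h=r.movel(*pose(a),rate=.06,until_force=15)
    print(round(a,2),h,r.read_contact_force().round(1),r.read_clock())
    if h: break
c=r.camera("top"); save(c,"f_top.png",(200,115,180,140),4)
```

```text
[ 0.60197776  0.72470122 -0.24361419  1.74257226  0.24943308  0.70463786
  0.10130451]
[ 0.45914089  0.69961231 -0.12326526  1.78006843  0.12789931  0.66964933
 -0.53085543]
[ 0.31927959  0.71260688 -0.00277003  1.74968293  0.0028827   0.67930677
 -1.13005914]
down False [ 0.53411259 -0.30600454  0.05567091] [ 0.03549186  0.52469894 -0.23387397] 12.5417
0.5 False [-0.8 -0.2  0.9] 13.225
0.67 False [-1.  -0.5  0.7] 13.5417
0.84 False [ 0.6 -1.4 -0.2] 13.8583
1.01 False [-0.2  0.5  0.1] 14.175
1.18 False [-0.6 -0.3 -0.5] 14.4917
1.35 False [-0.2  0.4 -0.6] 14.8083
1.5 False [-0.5 -0.2 -0.5] 15.1083
```

View pics/f_top.png

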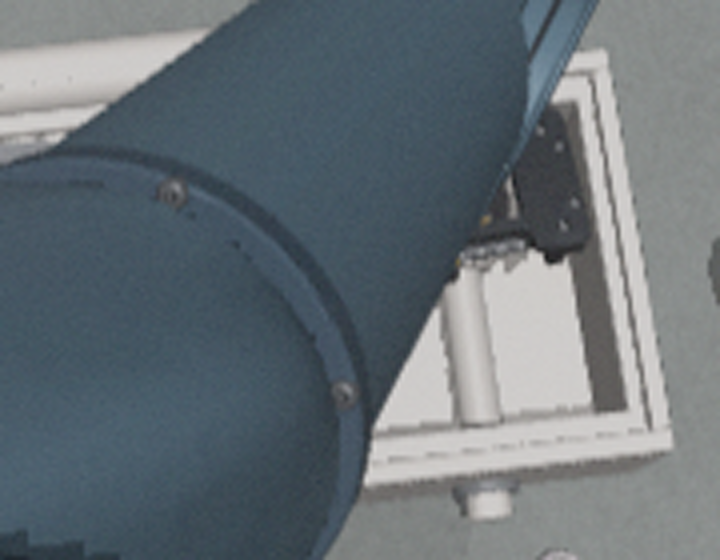

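The arm hides the handle in this view, but the bar no longer lies over its pipe. I'll push on to the stop.

Run:
```python
from rig import r
from h import *
B=np.load("B.npy")
H=np.array([.035,-.067]); rho=.052; Z=.055
def pose(a,off=.017,z=Z):
    d=np.array([-np.cos(a),np.sin(a)]); t=np.array([np.sin(a),np.cos(a)])
    p=H+rho*d-off*t; g=B[2]-a
    return b2w((p[0],p[1],z),B)[0],[0,np.cos(g/2),np.sin(g/2),0]
h=r.movel(pose(np.pi/2)[0],pose(np.pi/2)[1],rate=.03,until_force=18)
print(h,w2b(r.read_ee_pos(),B),r.read_contact_force())
if not h:
    h=r.movel(pose(np.pi/2,.005)[0],rate=.03,until_force=18)
    print(h,w2b(r.read_ee_pos(),B),r.read_contact_force(),r.read_clock())
c=r.camera("wrist"); save(c,"g_w.png",None,1.5)
# back off
p=w2b(r.read_ee_pos(),B)
r.movel(b2w((p[0]-.03,p[1],Z),B)[0],rate=.08)
r.movel(b2w((p[0]-.03,p[1],.2),B)[0],rate=.15)
q=[0,np.cos(B[2]/2),np.sin(B[2]/2),0]
r.move_to(b2w((-.10,-.10,.27),B)[0],q)
c=r.camera("wrist"); save(c,"g_w2.png",None,1.5)
t=r.camera("top"); save(t,"g_top.png",(200,115,180,140),4)
print(r.read_clock())
```

```text
False [ 0.01770507 -0.01504736  0.05494062] [-2.29181476 -0.51552128  0.48528052]
True [ 0.01821027 -0.01472469  0.05394599] [ 0.44470231  0.10251978 -0.0248645 ] 15.725
18.9667
```

View pics/g_w2.png

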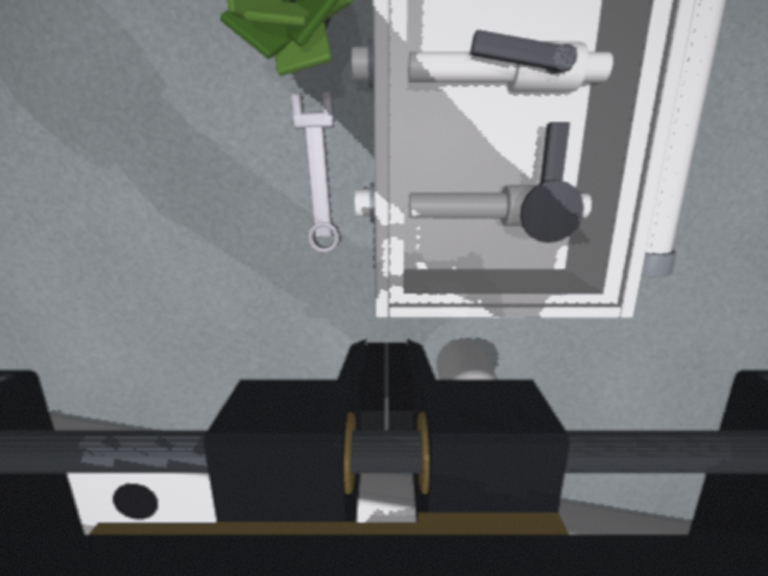

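View pics/g_top.png

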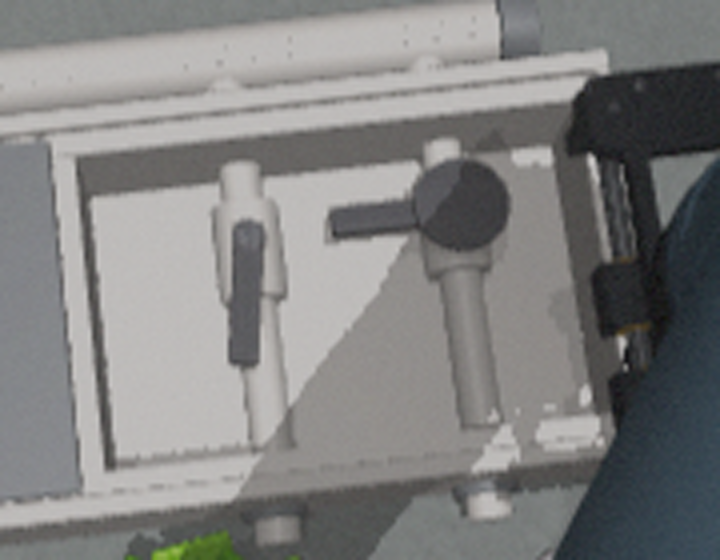

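Run:
```python
from rig import r
from h import *
B=np.load("B.npy")
c=r.camera("wrist"); t=r.camera("top"); save(t,"h_top.png")
w=lambda x,y,z:w2b(unproj(c,(x/1.5-.3,y/1.5-.3),z),B)
T=lambda x,y,z:w2b(unproj(t,(200+x/4-.4,115+y/4-.4),z),B)
for f,h,p in((w,(550,211),(558,123)),(T,(461,204),(329,222))):
    a=f(*h,.076);b=f(*p,.07);print(a,b,np.arctan2(b[1]-a[1],-(b[0]-a[0])))
```

```text
[ 0.03472593 -0.06556221  0.076     ] [0.03505068 0.00200367 0.07      ] 1.5756026838349926
[ 0.03618936 -0.06668284  0.076     ] [0.03617704 0.00396616 0.07      ] 1.5706218537160066
```

View pics/h_top.png

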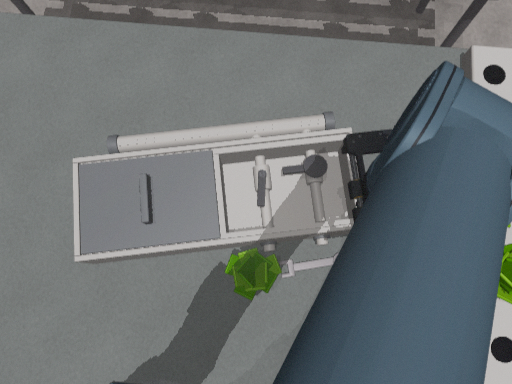

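The handle measures 1.571 and 1.576 rad, the cover is at its far stop, and the seedling, spanner and plain handle haven't moved. The arm is clear, so I'm handing in.

```bash
python3 -c "
from rig import r
print(r.read_contact_force(),r.read_clock()); r.finish_job()"
```

```text
[ 0.37582138 -0.10905505  0.9514496 ] 19.0667
the job is handed in; nothing more can be done
```

I pushed the cover along its runners to the far end stop, then turned the marked handle (the one nearer the bottle) clockwise until it was shut. I handed the job in at about 19 s with the arm clear of everything.

- **Cover:** it stopped with the ridge at about 287 mm. A second push met the stop in the same place, and both handles are uncovered.
- **Marked handle:** it started at about 0.33 rad. The force stop triggered within 0.5 mm of the expected shut position. The wrist and top cameras then put it at 1.576 and 1.571 rad, against 1.57 for fully shut.
- **Left alone:** the plain handle, seedling and spanner look unchanged in the before and after pictures. The bottle was only partly visible at the end, in the wrist picture, and looked unmoved.
- **Disagreement between cameras:** the scene camera's view of the box differed from the top camera's by 2 to 4 pixels at one corner. I worked from the top and wrist views, which agreed to about 2–3 mm.

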